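# Lock the colour reader's collar and hold a tenmoku tile over its window

### The arm

A 7-joint arm with a two-finger parallel gripper is mounted at the origin on the work surface. World frame = base frame: x ahead of the robot, y to its left, z up, the work surface at z = 0. Lengths are in m, angles in rad, forces in N, time in s.
With the tool pointing down it reaches from about 0.4 to 0.875 m from the base axis. Payload 19.3 kg.
Tool frame: the origin (TCP) lies on the centre line of the jaws, within the pads' length; the fingertips stand 25 mm ahead of it and the grasp point (between the pads) lies 6 mm ahead of it (tips_ahead is the distance from the TCP to the fingertips, in m); z points along the fingers, y is the direction in which the jaws open and shut (so a half turn about z gives the same grasp; the last joint's range is limited). The gripper opens to 85 mm and grips with 20 to 120 N. Pads are 22 mm wide; open, the fingers measure 114 mm over their backs; the gripper's body (76 mm by 85 mm) begins 54 mm behind the grasp point. The pads swing forward as they close: fully open they stand 13 mm farther back than shut.
Start: joints at [-1.264, 0.521, -0.036, 1.599, 0.021, 1.021, -0.113], TCP at [0.23, 0.581, 0.227] pointing down, gripper open.
Joint ranges: [-2.91, 2.91], [-0.3, 2.13], [-1.5, 1.42], [0.17, 2.43], [-1.26, 4.41], [0.16, 1.93], [-2.52, 2.52]. Speed limits (rad/s): [1.89, 1.89, 2.39, 2.39, 3.01, 3.01, 3.01].

### API

Orientations are given as [roll, pitch, yaw] about the fixed x, y, z axes, in that order (R = Rz(yaw) Ry(pitch) Rx(roll)).
In Python, from workcell import observe, grab_frame, job_done, outline_of, tips_ahead gives the robot as it stands. The module is installed in compiled form; this text tells all that it offers.
- The arm moves only by the tool move_arm, never from a script. Its argument "motion" is a list of rows, each a list of 2 entries, a list of its own where there are three numbers: the shift along the world's x, y, z in mm, then the turn, a rotation vector about the world's x, y, z in rad. A call has 1 to 12 rows; each row is the pose to reach, as a shift and turn from the pose commanded when the call began; what a row does not reach only later rows make up. A row lasts 1/8 s, in which the tool goes at most 62.5 mm and 10.7 degrees, less where a joint would pass 70% of its speed; a pose out of reach is approached as far as the arm can. A call with a gripper value outside its range is refused whole. "jaw" is the finger opening in mm, from 0 to 85.4, set as the call begins (left out, the last holds). The fingers move at their own pace and stop on an object; "grip_force" is the grip in N (left out, the last holds). Time passes only in rows, so rows that repeat a pose let the fingers close. It gives the time, the measured TCP pose, the force and the opening at its end, in the units of the state.
- observe(): the state, without advancing time (a new reading comes with each control period).
- grab_frame(name): name is "scene" or "top"; returns a dict with "frame" (400x640x3 uint8, red, green, blue), "fx", "fy", "cx", "cy" (pixels), "T" (4x4, takes a point from camera to world coordinates). Camera axes: x right, y down, z forward; pixel columns grow to the right and rows downward; lengths in m; the calibration is good to about 2 mm. A picture is of the moment at which its call begins. There is no depth.
- job_done(): hands the job in, once; it reports no verdict.
Trained networks look in the newest picture that a camera, given by its name, has taken for a name from the list of things; names that differ only in an ending like _2 or _b are one class to them, and where a whole thing is asked for, a point or a joint stands for the part that bears it (a point fixed in the world has none). Each returns a list of dicts, best first, with "score" (0 to 1); they miss things now and then, are a little off and sometimes report something else, mostly with a low value. They report only what shows in the picture. A call takes as long as a camera call.
- outline_of(label, camera): "pixels" (400x640 bool, what is visible of it) and "pixel" ([column, row] in pixels, amid what is visible of it).
The state is a dict: "clock": time; "qpos": joint angles; "qd": joint speeds; "joint_efforts": joint torques, N m; "position": TCP position; "tool_rot": TCP orientation; "force": force on the tool from outside, world axes, zero at the start; "moment": the same for the moment, N m; "grip_width": finger opening in m.
Only numpy, scipy, OpenCV 4.12 (cv2) and the standard library are available. Lean on these libraries where they do the work, as an engineer would, in place of code of your own. Each camera call takes 0.05 s, during which the arm holds its last target.

### The job

First turn the glaze reader's lock collar anticlockwise (seen from above) until its orange tab points at the green locked mark. Then take the rust-red tenmoku tile by its fin out of the half-open drawer, carry it over the things standing on the shelf without disturbing anything else, and hold it upright about 1 cm above the collar, centred on the reader's window with its fin in line with the reader's two white guide lines; the tile must never touch the reader. Finish while still holding the tile still there: do not put it down or let go.

Things in the scene. Friction and masses are not known exactly. Their poses are not given: they have to be found in the camera images.
- tile_rust: Rust-red glazed test tile shaped like an upside-down T, 40 to 85 g, standing in the drawer: square foot 44 x 44 x 8 mm thick, with an upright fin on it 40 mm long (along the tile's x axis), 10 mm thick (along y), its top 52 mm above the underside. Origin: centre of the underside of the foot; z up. Grasp it by the fin. It and the black tile swap places between starts.
- tile_black: Black test tile of the same shape and size, beside the rust-red one in the drawer, about 100 mm from it between centres. Leave it alone. Origin: centre of its underside.
- chest: Low white fixed chest, 200 deep (x) x 240 wide (y) x 85 mm high. Origin: centre of its underside, x to its back. Its drawer sticks out of the front: front panel 67 mm high, outer face 230 mm before the origin; 210 mm wide outside, side walls 6 mm thick, tops 50 mm above the work surface; floor, where the tiles stand, 14 mm above the work surface. Stiff to slide (8 N).
- reader: Glaze reader: fixed grey box 180 long (its x, front to back, front towards the robot) x 150 wide x 60 mm high, with a round window (radius 23 mm) on top inside the collar and a black hump 74 mm high at the rear, from 70 mm behind the window centre. Origin: centre of the underside. Two short white guide lines before and behind the window lie along its x axis through the window centre.
- reader_port (a point): Point on the window's axis at the level of the top of the collar, 82 mm above the work surface: the top of the collar is the highest thing under the hovering tile. Axes are those of the reader. The hinge axis of the collar is vertical through this point.
- collar (a joint): Angle of the lock collar (rad), growing anticlockwise from above. 0: tab at the red open mark; 1.20: at the green locked mark; end stop 1.25. Starts between 0 and 0.45, needs 0.08 N m to turn, stays where left. Seen from the window axis the tab lies at the angle (pi - 0.6 + joint value) from the reader's +x axis.
- collar_tab (a point): Middle of the top of the collar's orange tab, 46 mm from the hinge axis, 82 mm above the work surface. The collar is a dark steel ring, 66 mm outer diameter, 20 mm high; the tab is 12 mm wide (tangentially), 16 mm high, reaches out to 60 mm from the axis, underside 6 mm above the reader's top. Pinch it across its width from above, or push it from the side.
- acrylic_stand: Clear acrylic display stand holding a dark tile plate, loose, base 70 x 80 mm, 110 mm high, standing between the chest and the reader. Origin: centre of its underside. An obstacle: do not disturb.
- cone_holder: Terracotta block 45 x 75 x 26 mm with three small pyrometric cones, 88 mm high in all, loose, standing between the chest and the reader. Origin: centre of its underside. An obstacle: do not disturb.
- glaze_jar: Closed amber glaze jar, diameter 62 mm, 105 mm high, loose, standing between the chest and the reader. Origin: centre of its underside. An obstacle: do not disturb.
- spatula: Stainless spatula 190 mm long, lying loose on top of the chest. Origin: near its middle, underside. Do not disturb.

How it is judged:
By the outcome, as a careful person would: the job done as asked, in the order asked, and still so for the second after the job is handed in, while the arm keeps its last pose, push and grip.
It also fails if it takes over 64 s, if anything falls off the work surface, if the arm or the gripper's body presses on something with over 40 N, if the wrist force passes 120 N, or if a joint passes its speed limit or range.

## Working session

There is one attempt and no reset: what is moved stays moved. The work goes in short steps, Python scripts to look and compute and a tool call to move; the robot and the scene stay as the last step left them, time stands still between calls to the robot, and variables do not carry over. Pictures are saved under pics/ and viewed, and the job is handed in when it is done.

Besides the shell and the picture viewer there is one more tool, called after "Call:" as name([rows], argument=value, ...), one row to a line, values as JSON. move_arm: Moves the arm, as the interface text tells. Its arguments: {"type":"object","properties":{"motion":{"type":"array"},"jaw":{"type":"number"},"grip_force":{"type":"number"}},"required":["motion"]}

```bash
mkdir -p pics; cat > h.py <<'E'
import numpy as np, cv2
from workcell import *
def ray(f,px):
    d=f["T"][:3,:3]@np.array([(px[0]-f["cx"])/f["fx"],(px[1]-f["cy"])/f["fy"],1.0]); return f["T"][:3,3],d
def at_z(f,px,z):
    o,d=ray(f,px); return o+d*(z-o[2])/d[2]
def proj(f,p):
    T=np.linalg.inv(f["T"]); c=T[:3,:3]@np.array(p,float)+T[:3,3]
    return np.array([f["fx"]*c[0]/c[2]+f["cx"],f["fy"]*c[1]/c[2]+f["cy"]])
def save(f,n): cv2.imwrite(n,f["frame"][:,:,::-1])
E
python3 - <<'E'
from h import *
for c in("scene","top"):
    f=grab_frame(c); save(f,f"pics/{c}0.png"); print(c,f["fx"],f["T"].round(3).tolist())
    for n in["tile_rust","tile_black","chest","reader","collar","acrylic_stand","cone_holder","glaze_jar","spatula"]:
        o=outline_of(n,c)
        print(n,[(round(float(x["score"]),2),np.round(x["pixel"],1).tolist(),int(x["pixels"].sum())) for x in o[:3]])
s=observe(); print(s,tips_ahead)
E
```

```text
scene 463.03297692482596 [[-0.72, 0.573, -0.39, 1.026], [0.694, 0.604, -0.393, 0.478], [0.01, -0.554, -0.833, 1.018], [0.0, 0.0, 0.0, 1.0]]
tile_rust [(0.72, [421.1, 274.1], 330), (0.19, [373.9, 272.6], 12769)]
tile_black [(0.82, [397.2, 243.1], 364)]
chest [(0.85, [373.6, 275.6], 13366), (0.75, [265.7, 128.8], 382), (0.48, [357.6, 301.4], 1707)]
reader [(0.74, [374.8, 276.8], 12883), (0.61, [264.3, 148.8], 3704)]
collar [(0.69, [268.1, 130.2], 416), (0.58, [342.7, 172.8], 821)]
acrylic_stand [(0.73, [302.1, 198.8], 1012), (0.29, [262.1, 148.4], 3579)]
cone_holder [(0.73, [258.4, 227.7], 582)]
glaze_jar [(0.73, [420.7, 278.0], 336), (0.6, [265.0, 131.6], 474), (0.58, [343.2, 173.6], 866)]
spatula [(0.56, [356.8, 301.2], 1675)]
top 400.22793587507755 [[0.006, -0.998, 0.056, 0.553], [-1.0, -0.007, -0.028, 0.033], [0.028, -0.056, -0.998, 1.042], [0.0, 0.0, 0.0, 1.0]]
tile_rust [(0.51, [193.6, 239.5], 321)]
tile_black [(0.71, [227.5, 250.4], 311)]
chest [(0.6, [214.4, 208.1], 11607), (0.3, [411.7, 236.4], 4542)]
reader [(0.91, [414.7, 239.5], 4620), (0.67, [337.6, 166.9], 572)]
collar [(
[... 228 characters left out ...]
, [193.1, 238.4], 332)]
{'clock': 1.0, 'qpos': array([-1.26422697,  0.52139767, -0.03629901,  1.59948666,  0.02120569,
        1.02111017, -0.1128155 ]), 'qd': array([ 0.00197867,  0.0008243 , -0.00074679, -0.00012883,  0.00076687,
       -0.00058384, -0.0010963 ]), 'joint_efforts': array([ 7.15939495e-05, -9.26849341e+01,  1.97849192e+00, -3.70266759e+01,
        1.81756052e-02,  1.93239910e-03, -9.89379441e-05]), 'position': array([0.22997211, 0.58114787, 0.22689703]), 'tool_rot': array([-3.14157605e+00,  5.91397183e-06,  2.76476676e+00]), 'force': array([0.20901305, 0.05425717, 0.05042363]), 'moment': array([ 0.00090134,  0.06303488, -0.04678874]), 'grip_width': 0.08527274313523742} 0.025
```

View pics/scene0.png

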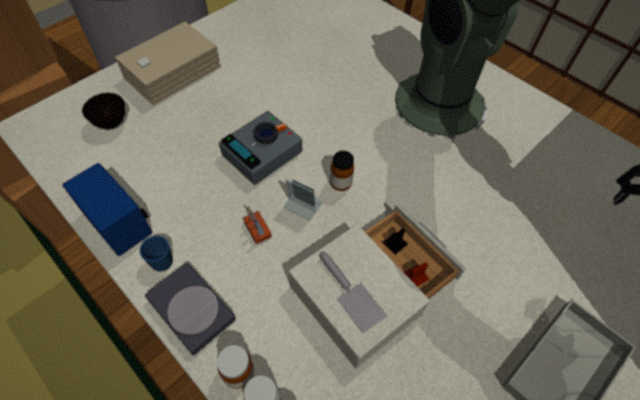

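View pics/top0.png

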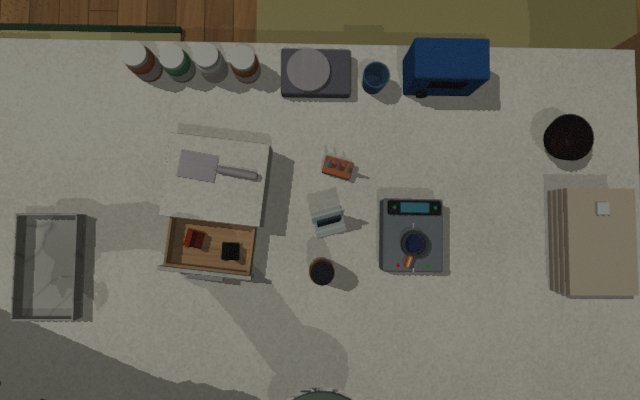

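```bash
python3 - <<'E'
import cv2
a=cv2.imread("pics/top0.png")
cv2.imwrite("pics/t_reader.png",cv2.resize(a[180:300,340:490],None,fx=5,fy=5,interpolation=cv2.INTER_CUBIC))
cv2.imwrite("pics/t_chest.png",cv2.resize(a[140:280,130:310],None,fx=4.3,fy=4.3,interpolation=cv2.INTER_CUBIC))
E
```

```text
(no output)
```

View pics/t_reader.png

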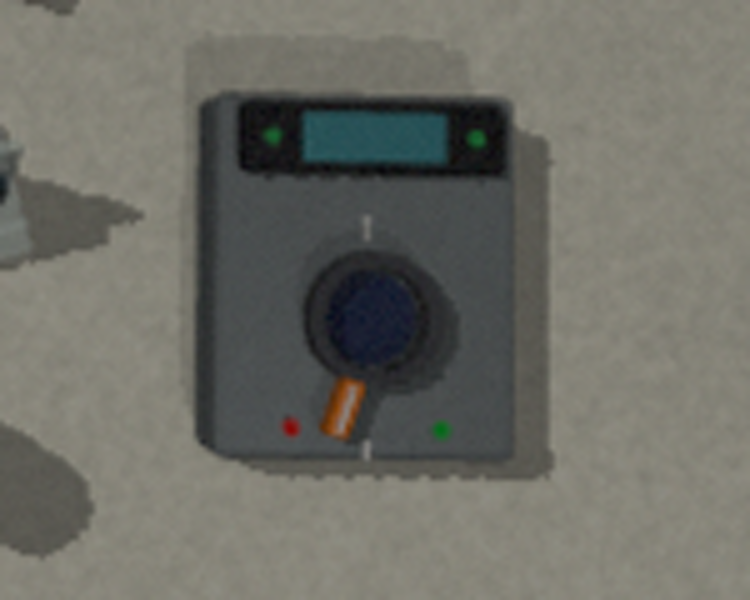

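View pics/t_chest.png

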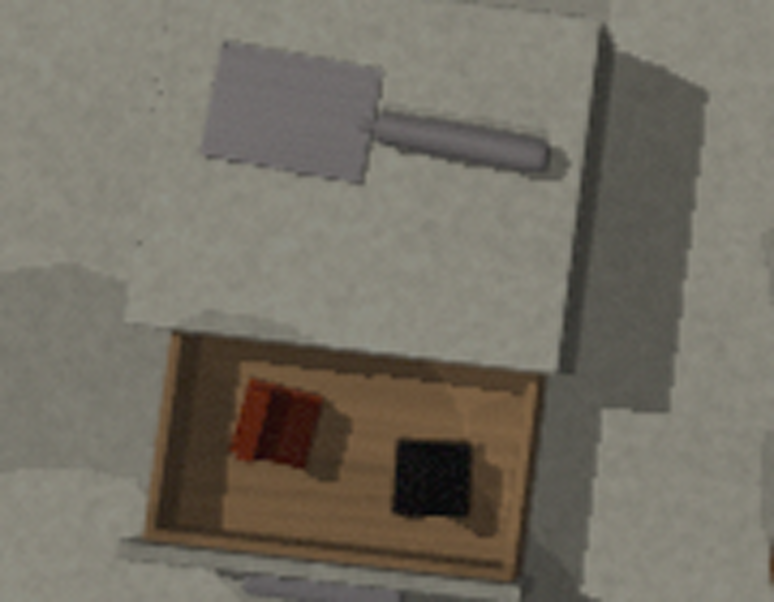

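The top view shows the reader at about (413,243). Its tab lies between the red mark at about (398,265) and the green mark at about (428,266), nearer the red. The rust tile is at (194,239) on the left of the drawer and the black tile is at (230,251). Next I'll fit wireframe models to these.

```bash
cat > fit.py <<'E'
from h import *
from scipy.optimize import minimize
def Rz(a): c,s=np.cos(a),np.sin(a); return np.array([[c,-s,0],[s,c,0],[0,0,1]])
def box(x0,x1,y0,y1,z0,z1): return np.array([[x,y,z] for x in(x0,x1) for y in(y0,y1) for z in(z0,z1)])
def hullmask(f,parts,xy,a,z0,S=1):
    m=np.zeros((400*4,640*4),np.uint8)
    for p in parts:
        w=p@Rz(a).T+[xy[0],xy[1],z0]
        q=np.array([proj(f,v) for v in w]); q=(q*4+1.5).round().astype(np.int32)
        cv2.fillConvexPoly(m,cv2.convexHull(q),1)
    return cv2.resize(m.astype(np.float32),(640,400),interpolation=cv2.INTER_AREA)
TILE=[box(-.022,.022,-.022,.022,0,.008),box(-.02,.02,-.005,.005,.008,.052)]
READER=[box(-.09,.09,-.075,.075,0,.06)]
def fit(obs,parts,x0,z0,steps=(.01,.01,.3)):
    # obs: list of (frame, mask float)
    def cost(v): return sum(np.abs(hullmask(f,parts,v[:2],v[2],z0)-m).sum() for f,m in obs)
    x0=np.array(x0,float)
    sim=np.vstack([x0]+[x0+np.eye(3)[i]*steps[i] for i in range(3)])
    r=minimize(cost,x0,method="Nelder-Mead",options=dict(initial_simplex=sim,xatol=1e-4,fatol=.1,maxiter=300))
    return r.x,r.fun
E
python3 - <<'E'
from fit import *
F={c:grab_frame(c) for c in("top","scene")}
M={}
for c in F:
    hsv=cv2.cvtColor(F[c]["frame"],cv2.COLOR_RGB2HSV); h,s,v=cv2.split(hsv)
    red=((h<9)|(h>172))&(s>170)&(v>40)
    sel=np.zeros_like(red); 
    if c=="top": sel[222:256,180:212]=1
    else: sel[250:292,400:435]=1
    M[c]=(red&(sel>0)).astype(np.float32); print(c,M[c].sum(),[x["pixels"].sum() for x in outline_of("tile_rust",c)[:1]])
for c in F: cv2.imwrite(f"pics/m_{c}.png",M[c]*255)
for cs in(["top"],["scene"],["top","scene"]):
    best=min((fit([(F[c],M[c]) for c in cs],TILE,[*at_z(F["top"],[193.6,239.5],.04)[:2],a],.014) for a in(-.2,.4,1,1.4,1.9,2.5)),key=lambda r:r[1])
    print("tile",cs,best[0].round(4),best[1])
    if cs==["top"]: bt=best
o=outline_of("reader","top")[0]["pixels"].astype(np.float32)
r=fit([(F["top"],o)],READER,[*at_z(F["top"],[414.7,239.5],.05)[:2],0],0); print("reader top",r[0].round(4),r[1])
os=[x for x in outline_of("reader","scene") if abs(x["pixel"][0]-264)<8]
if os:
    r2=fit([(F["scene"],os[0]["pixels"].astype(np.float32))],READER,r[0],0); print("reader scene",r2[0].round(4),r2[1])
f=F["top"]
for n,p,z in[("rear line",(413.2,225.6),.06),("front line",(413.2,269.9),.06),("ring",(413.4,242.8),.082),("window",(414.6,243.5),.06),("red",(398.2,265.4),.06),("green",(428.3,266.1),.06)]:
    print(n,at_z(f,p,z).round(4))
hsv=cv2.cvtColor(f["frame"],cv2.COLOR_RGB2HSV); h,s,v=cv2.split(hsv)
for c,b in(("top",(250,275,400,420)),("scene",(115,140,255,300))):
    f=F[c];hsv=cv2.cvtColor(f["frame"],cv2.COLOR_RGB2HSV); h,s,v=cv2.split(hsv)
    t=(h<20)&(s>110)&(v>60); y,x=np.nonzero(t[b[0]:b[1],b[2]:b[3]]); print(c,len(x),x.mean()+b[2],y.mean()+b[0], at_z(f,(x.mean()+b[2],y.mean()+b[0]),.08))
for n,z in(("acrylic_stand",.05),("cone_holder",.04),("glaze_jar",.105)):
    print(n,at_z(F["top"],outline_of(n,"top")[0]["pixel"],z).round(3))
E
```

```text
top 192.0 [np.int64(335)]
scene 284.0 [np.int64(311)]
tile ['top'] [ 0.5198  0.3239 -0.2051] 148.125
tile ['scene'] [0.5171 0.3212 2.872 ] 132.1875
tile ['top', 'scene'] [ 0.5194  0.3218 -0.2699] 286.125
reader top [ 0.5313 -0.2234 -0.0029] 227.1875
reader scene [ 0.5302 -0.2239 -0.019 ] 213.375
rear line [ 0.5539 -0.2239  0.06  ]
front line [ 0.4455 -0.2231  0.06  ]
ring [ 0.5126 -0.2183  0.082 ]
window [ 0.51   -0.2271  0.06  ]
red [ 0.4563 -0.1862  0.06  ]
green [ 0.4548 -0.2605  0.06  ]
top 59 408.06779661016947 260.77966101694915 [ 0.46941254 -0.20561991  0.08      ]
scene 67 281.23880597014926 127.6268656716418 [ 0.47111512 -0.20140623  0.08      ]
acrylic_stand [ 0.561 -0.014  0.05 ]
cone_holder [ 0.702 -0.039  0.04 ]
glaze_jar [0.449 0.007 0.105][ WARN:0@5.420] global loadsave.cpp:1063 imwrite_ Unsupported depth image for selected encoder is fallbacked to CV_8U.
```

```bash
cat > ov.py <<'E'
from fit import *
def overlay(f,segs,roi,k,name):
    x0,x1,y0,y1=roi
    im=cv2.resize(f["frame"][y0:y1,x0:x1,::-1],None,fx=k,fy=k,interpolation=cv2.INTER_CUBIC)
    im=np.clip(im.astype(float)*1.6,0,255).astype(np.uint8)
    for pts,col in segs:
        q=np.array([(proj(f,p)-[x0,y0]+.5)*k for p in pts]); cv2.polylines(im,[np.round(q*8).astype(np.int32)],False,col,1,cv2.LINE_AA,3)
    cv2.imwrite(name,im)
def rect(x0,x1,y0,y1,z): return np.array([[x0,y0,z],[x1,y0,z],[x1,y1,z],[x0,y1,z],[x0,y0,z]])
def circ(r,z): t=np.linspace(0,2*np.pi,40); return np.c_[r*np.cos(t),r*np.sin(t),0*t+z]
def reader_segs(cx,cy,a,q):
    W=lambda p:p@Rz(a).T+[cx,cy,0]
    th=np.pi-.6+q
    tab=lambda z:W(rect(.033,.06,-.006,.006,z)@Rz(th).T)
    return [(W(circ(.033,.082)),(0,255,255)),(W(circ(.033,.062)),(0,160,160)),(W(np.array([[-.06,0,.06],[.06,0,.06]])),(255,0,255)),
     (W(rect(-.07,.11,-.075,.075,.06)),(0,255,0)),(tab(.082),(255,255,0))]
def tile_segs(x,y,a,z0=.014):
    W=lambda p:p@Rz(a).T+[x,y,z0]
    return [(W(rect(-.022,.022,-.022,.022,.008)),(0,255,0)),(W(rect(-.02,.02,-.005,.005,.052)),(0,255,255)),(W(rect(-.02,.02,-.005,.005,.008)),(255,255,0))]
E
python3 - <<'E'
from ov import *
F={c:grab_frame(c) for c in("top","scene")}
rs=reader_segs(.511,-.2235,-.008,.17)
overlay(F["top"],rs,(370,460,190,285),8,"a.png");overlay(F["scene"],rs,(210,310,105,190),8,"b.png")
A=[cv2.imread(x) for x in("a.png","b.png")]
cv2.imwrite("pics/r_top.png",A[0][:600]if 0 else cv2.resize(A[0],None,fx=.78,fy=.78));cv2.imwrite("pics/r_sc.png",cv2.resize(A[1],None,fx=.87,fy=.87))
for i,c in enumerate(F):
    o=outline_of("tile_rust",c)[0]["pixels"].astype(np.float32)
    F[c]["m"]=o
for cs in(["top"],["scene"],["top","scene"]):
    b=min((fit([(F[c],F[c]["m"]) for c in cs],TILE,[.519,.322,a],.014) for a in(-1,-.6,-.2,.4,1,1.4,)),key=lambda r:r[1]);print(cs,b)
ts=tile_segs(*b[0])
overlay(F["top"],ts,(175,215,220,260),14,"pics/ti_top.png");overlay(F["scene"],ts,(400,445,255,295),13,"pics/ti_sc.png")
E
```

```text
['top'] (array([ 0.51967142,  0.32262186, -0.24343183]), np.float64(39.75))
['scene'] (array([0.48712039, 0.23211589, 1.48482123]), np.float64(84.5625))
['top', 'scene'] (array([ 0.51946724,  0.3234423 , -0.18146483]), np.float64(813.6875))
```

View pics/r_top.png

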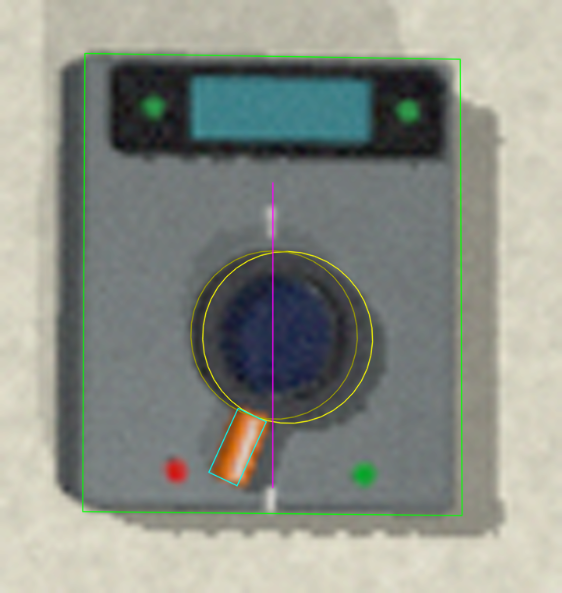

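View pics/r_sc.png

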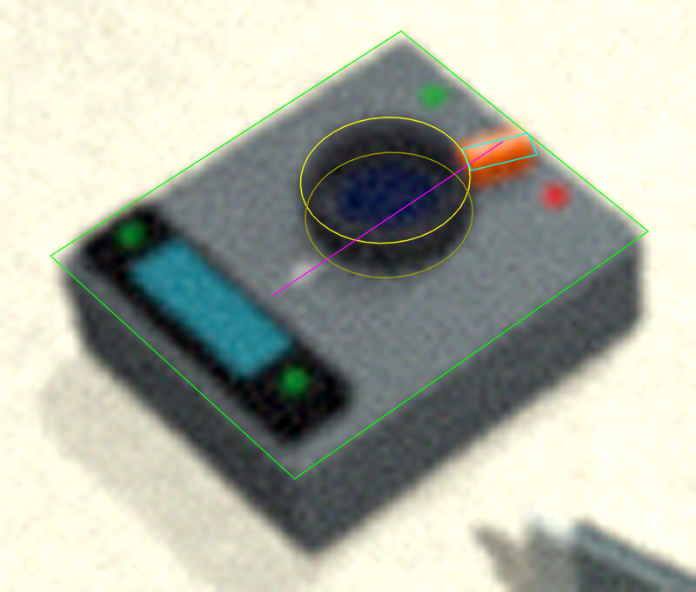

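View pics/ti_top.png

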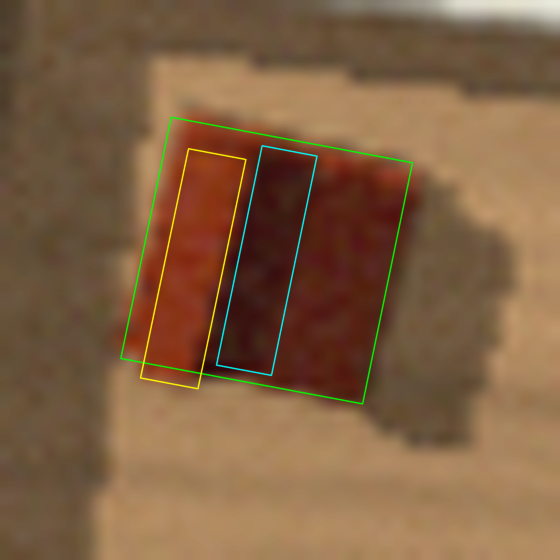

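View pics/ti_sc.png

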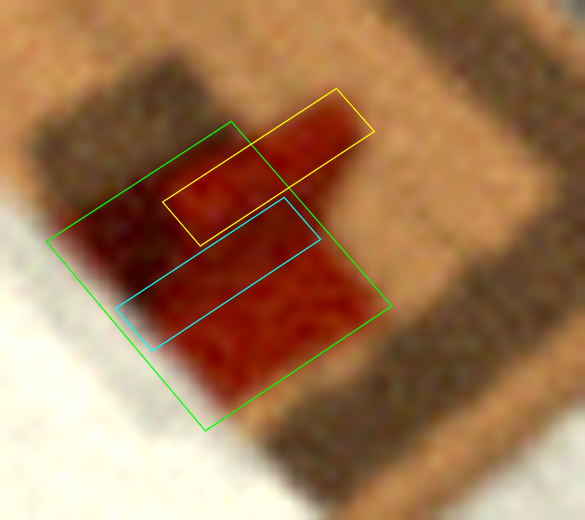

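```bash
python3 - <<'E'
from ov import *
F={c:grab_frame(c) for c in("top","scene")}
A=[]
for i,segs in enumerate(([],reader_segs(.511,-.2235,-.008,.17))):
    f=dict(F["top"]); f["frame"]=np.clip(f["frame"].astype(float)*1.8,0,255).astype(np.uint8)
    overlay(f,segs,(394,436,220,276),9,"a.png"); A.append(cv2.imread("a.png"))
cv2.imwrite("pics/r2.png",np.hstack(A))
E
```

```text
(no output)
```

View pics/r2.png

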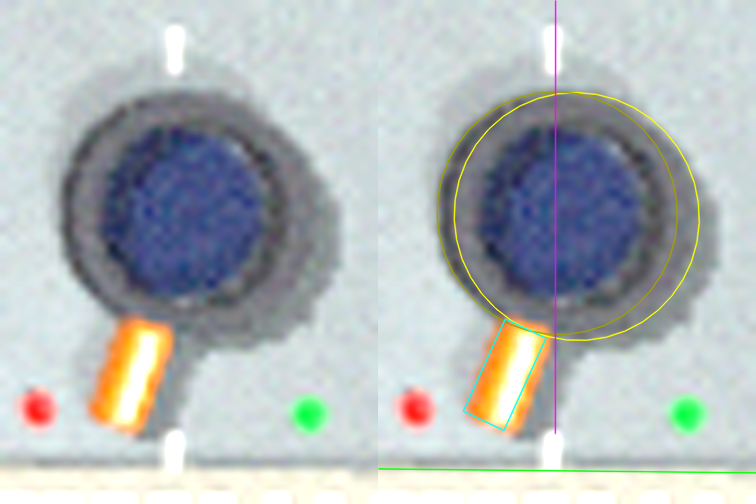

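The reader fit holds to about 1 mm: window centre (0.511, -0.223), yaw about -0.008, collar angle about 0.19. First I'll move above the tab.

Call:
move_arm([
  [[35,-50,5],[0,0,-0.18]],
  [[70,-105,5],[0,0,-0.36]],
  [[105,-160,5],[0,0,-0.54]],
  [[140,-215,5],[0,0,-0.72]],
  [[175,-270,5],[0,0,-0.9]],
  [[205,-320,5],[0,0,-1.08]],
  [[230,-375,5],[0,0,-1.26]],
  [[245,-435,5],[0,0,-1.44]],
  [[245,-495,5],[0,0,-1.62]],
  [[245,-550,5],[0,0,-1.8]],
  [[245,-610,5],[0,0,-1.98]],
  [[245,-670,5],[0,0,-2.16]],
], jaw=45, grip_force=25)

```text
clock: 3.25
position: [0.4749, -0.0906, 0.2322]
tool_rot: [3.141, -0.001, 0.599]
force: [-0.1, 0.7, 0.2]
grip_width: 0.045
```

```bash
python3 - <<'E'
from ov import *
F={c:grab_frame(c) for c in("top","scene")}
for c,b in(("top",(0,0,0,0)),):
    pass
s=observe();print(s["clock"],s["position"],s["tool_rot"],s["qpos"].round(3),s["grip_width"])
# refit tile w/ color masks
for c,b in(("top",(222,260,180,215)),("scene",(250,295,400,435))):
    im=F[c]["frame"].astype(int); r,g,bb=im[...,0],im[...,1],im[...,2]
    m=(r>2.2*g)&(r>25); z=np.zeros_like(m); z[b[0]:b[1],b[2]:b[3]]=1; F[c]["m"]=cv2.morphologyEx((m&z).astype(np.uint8),cv2.MORPH_CLOSE,np.ones((3,3))).astype(np.float32); print(F[c]["m"].sum())
for cs in(["top"],["scene"],["top","scene"]):
    b=min((fit([(F[c],F[c]["m"]) for c in cs],TILE,[.519,.322,a],.014) for a in(-.4,-.2,0)),key=lambda r:r[1]);print(cs,b)
ts=tile_segs(*b[0])
overlay(F["top"],ts,(175,215,220,260),14,"a.png");overlay(F["scene"],ts,(400,445,255,295),14,"b.png")
a,b=cv2.imread("a.png"),cv2.imread("b.png"); k=np.hstack([a,b]); cv2.imwrite("pics/ti2.png",cv2.resize(k,None,fx=.65,fy=.65))
E
```

```text
3.35 [ 0.47433475 -0.09461183  0.23241759] [3.13948672e+00 1.97482221e-04 5.92146739e-01] [-0.443  0.348  0.661  1.98  -0.269  0.899 -0.621] 0.04485307073338889
284.0
305.0
['top'] (array([ 0.51955663,  0.32360782, -0.17287529]), np.float64(54.0625))
['scene'] (array([ 0.51603121,  0.32264511, -0.21599225]), np.float64(109.4375))
['top', 'scene'] (array([ 0.51931992,  0.32274561, -0.18503437]), np.float64(169.25))
```

View pics/ti2.png

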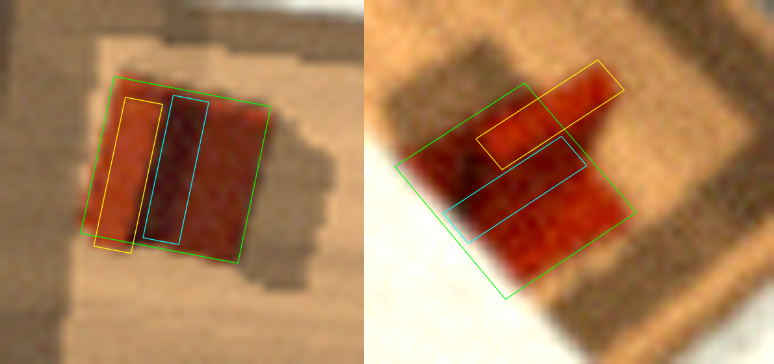

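The tile fits well at (0.519, 0.323), yaw -0.19. Next I'll go over the tab.

Call:
move_arm([
  [[-2,-40,0],[0,0,-0.18]],
  [[-5,-80,0],[0,0,-0.36]],
  [[-7,-114,0],[0,0,-0.54]],
  [[-7,-114,-30],[0,0,-0.72]],
  [[-7,-114,-60],[0,0,-0.9]],
  [[-7,-114,-85],[0,0,-1.03]],
  [[-7,-114,-100],[0,0,-1.03]],
  [[-7,-114,-100],[0,0,-1.03]],
  [[-7,-114,-100],[0,0,-1.03]],
  [[-7,-114,-100],[0,0,-1.03]],
])

```text
clock: 4.6
position: [0.4684, -0.2029, 0.1327]
tool_rot: [-3.141, -0.001, -0.424]
force: [-0.4, 0.5, 0.5]
grip_width: 0.0451
```

```bash
python3 - <<'E'
from ov import *
F={c:grab_frame(c) for c in("top","scene")}
s=observe();print(s["clock"],s["position"],s["tool_rot"],s["qpos"].round(3))
rs=reader_segs(.511,-.223,-.007,.18)
p=s["position"]; rs.append(([p,[p[0],p[1],.08]],(0,0,255)))
overlay(F["top"],rs[3:],(370,460,190,285),6,"a.png");overlay(F["scene"],rs[3:],(225,325,75,170),6,"b.png")
a,b=cv2.imread("a.png"),cv2.imread("b.png"); cv2.imwrite("pics/pre.png",cv2.resize(np.hstack([a[:570],b[:570]]),None,fx=.7,fy=.7))
E
```

```text
4.7 [ 0.46827472 -0.20285675  0.13242183] [-3.14109727e+00 -8.58106847e-04 -4.24621825e-01] [-0.261  0.619  0.786  2.013 -0.633  0.768 -1.087]
```

View pics/pre.png

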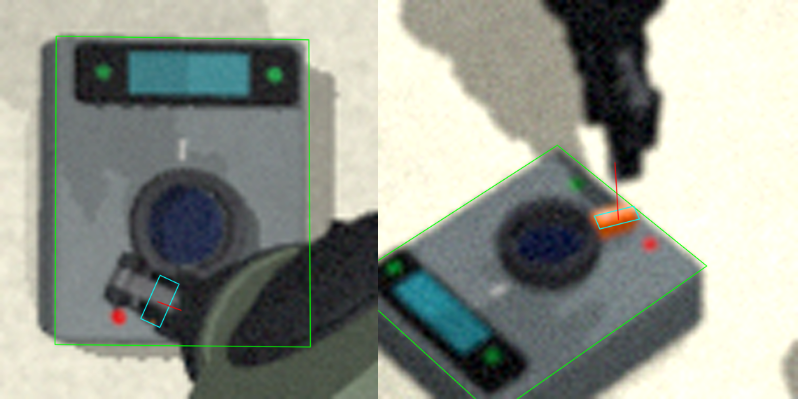

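The gripper is centred over the tab. I'll go down and pinch.

Call:
move_arm([
  [[0,0,-20],[0,0,0]],
  [[0,0,-37],[0,0,0]],
  [[0,0,-37],[0,0,0]],
  [[0,0,-37],[0,0,0]],
])

```text
clock: 5.2
position: [0.4681, -0.2031, 0.0953]
tool_rot: [3.142, -0.0, -0.425]
force: [0.0, -0.0, 0.5]
grip_width: 0.0448
```

Call:
move_arm([
  [[0,0,0],[0,0,0]],
  [[0,0,0],[0,0,0]],
  [[0,0,0],[0,0,0]],
  [[0,0,0],[0,0,0]],
  [[0,0,0],[0,0,0]],
  [[0,0,0],[0,0,0]],
], jaw=5, grip_force=30)

```text
clock: 5.95
position: [0.468, -0.2029, 0.0949]
tool_rot: [-3.142, 0.0, -0.425]
force: [0.1, 0.8, -0.1]
grip_width: 0.0051
```

```bash
python3 - <<'E'
from ov import *
F={c:grab_frame(c) for c in("top","scene")}
s=observe();print(s["clock"],s["position"],s["tool_rot"],s["grip_width"],s["force"])
overlay(F["top"],[],(370,460,190,285),7,"a.png");overlay(F["scene"],[],(225,325,75,170),7,"b.png")
a,b=cv2.imread("a.png"),cv2.imread("b.png"); cv2.imwrite("pics/pinch.png",cv2.resize(np.hstack([a,b]),None,fx=.6,fy=.6))
E
```

```text
6.05 [ 0.46799173 -0.20285896  0.09488196] [-3.14155606e+00  1.68387871e-05 -4.25238175e-01] 0.004942647004059881 [ 0.01647979  0.20877574 -0.74611979]
```

View pics/pinch.png

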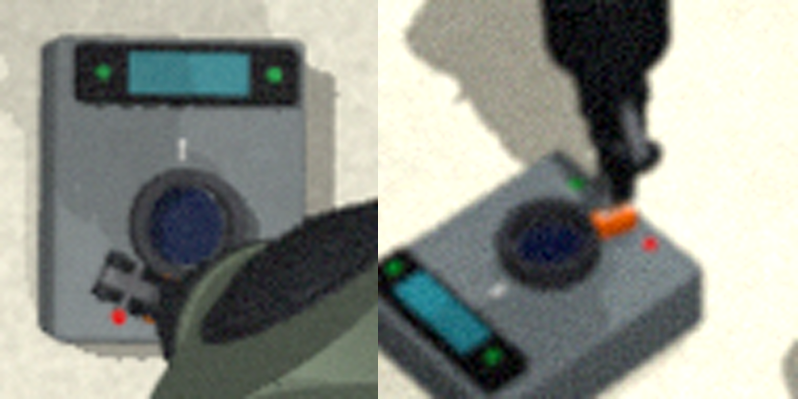

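```bash
python3 - <<'E'
from ov import *
F={c:grab_frame(c) for c in("top","scene")}
s=observe();p=s["position"]
a=s["tool_rot"][2]; R=Rz(a)@np.diag([1,-1,-1])
segs=[]
for d,col in((0.,(0,0,255)),(.012,(0,255,0)),(.025,(255,255,0))):
    c=p+R@[0,0,d]
    segs.append(([c+R@[0,-.02,0],c+R@[0,.02,0]],col)); segs.append(([c+R@[-.011,0,0],c+R@[.011,0,0]],col))
print(tips_ahead, p+R@[0,0,.025])
f=dict(F["scene"]); f["frame"]=np.clip(f["frame"].astype(float)*1.6,0,255).astype(np.uint8)
A=[]
for sg in([],segs+reader_segs(.511,-.223,-.007,.18)[-1:]):
    overlay(f,sg,(262,300,95,145),10,"a.png"); A.append(cv2.imread("a.png"))
cv2.imwrite("pics/z.png",np.hstack(A))
E
```

```text
0.025 [ 0.46801353 -0.20284984  0.06987432]
```

View pics/z.png

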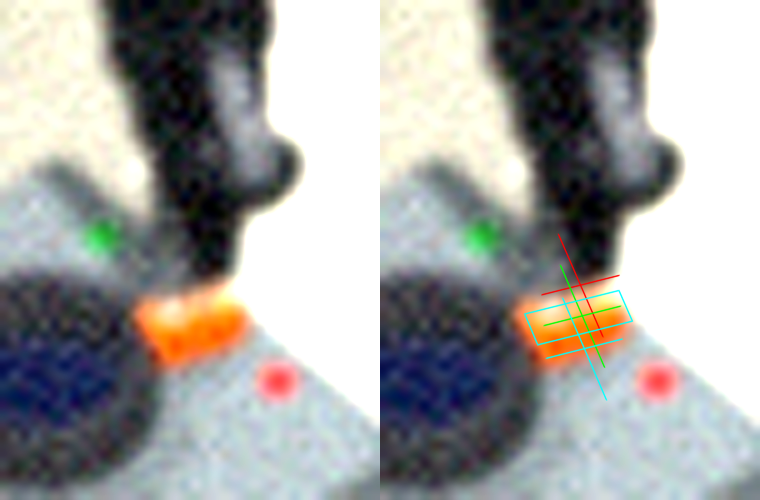

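```bash
python3 - <<'E'
from ov import *
F={c:grab_frame(c) for c in("top","scene")}
s=observe();p=s["position"]
a=s["tool_rot"][2]; R=Rz(a)@np.diag([1,-1,-1])
segs=[]
for d in(.025,0,-.048,-.1,-.15):
    c=p+R@[0,0,d]; col=(0,0,255)
    segs.append(([c+R@[0,-.0425,0],c+R@[0,.0425,0]],col)); segs.append(([c+R@[-.038,0,0],c+R@[.038,0,0]],(0,255,0)))
segs.append(([p+R@[0,0,.025],p+R@[0,0,-.15]],(255,255,0)))
A=[]
for c,roi in(("scene",(225,335,40,150)),("top",(370,480,200,310))):
    f=dict(F[c]); f["frame"]=np.clip(f["frame"].astype(float)*1.8,0,255).astype(np.uint8)
    for sg in([],segs):
        overlay(f,sg,roi,3.6 if 0 else 4,"a.png"); A.append(cv2.resize(cv2.imread("a.png"),(400,300) if 0 else (300,300),interpolation=cv2.INTER_AREA))
cv2.imwrite("pics/z2.png",np.vstack([np.hstack(A[:2]),np.hstack(A[2:])]))
E
```

```text
(no output)
```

View pics/z2.png

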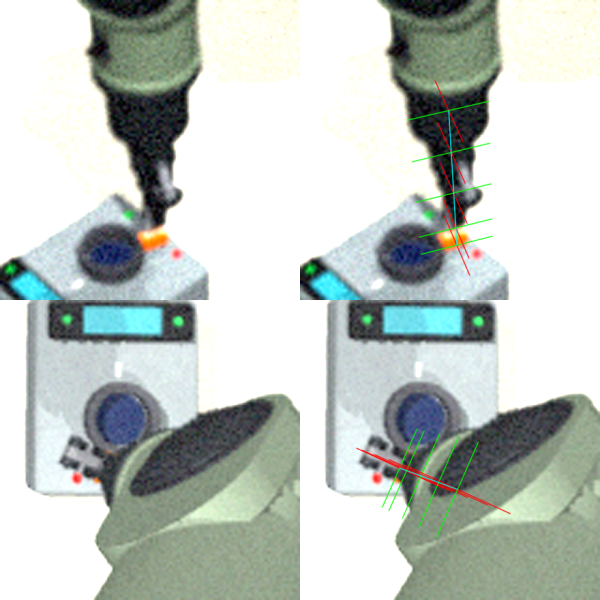

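The fingers closed to 5 mm without catching the tab. In the scene picture the tips look higher than I assumed, ending just above the orange tab at about (283,124). I'll open, go down 6 mm and look again.

Call:
move_arm([
  [[0,0,0],[0,0,0]],
  [[0,0,0],[0,0,0]],
  [[0,0,0],[0,0,0]],
  [[0,0,-3],[0,0,0]],
  [[0,0,-6],[0,0,0]],
  [[0,0,-6],[0,0,0]],
], jaw=40)

```text
clock: 7.0
position: [0.4678, -0.2028, 0.0886]
tool_rot: [3.142, 0.0, -0.425]
force: [0.0, 0.1, -0.9]
grip_width: 0.0401
```

```bash
python3 - <<'E'
from ov import *
F={c:grab_frame(c) for c in("top","scene")}
s=observe();p=s["position"];print(p,s["force"])
a=s["tool_rot"][2]; R=Rz(a)@np.diag([1,-1,-1])
segs=[]
for d in(.0,.0125,.025):
    c=p+R@[0,0,d]; col=(0,0,255)
    for sg in(-1,1): segs.append(([c+R@[-.011,sg*.02,0],c+R@[.011,sg*.02,0],c+R@[.011,sg*.034,0],c+R@[-.011,sg*.034,0],c+R@[-.011,sg*.02,0]],(0,0,255) if d<.02 else (255,0,255)))
A=[]
f=dict(F["scene"]); f["frame"]=np.clip(f["frame"].astype(float)*2.5,0,255).astype(np.uint8)
for sg in([],segs):
        overlay(f,sg,(255,305,90,145),8,"a.png"); A.append(cv2.imread("a.png"))
cv2.imwrite("pics/z3.png",np.hstack(A))
E
```

```text
[ 0.467943   -0.20292542  0.08884893] [-0.01160231 -0.05877181  0.51895953]
```

View pics/z3.png

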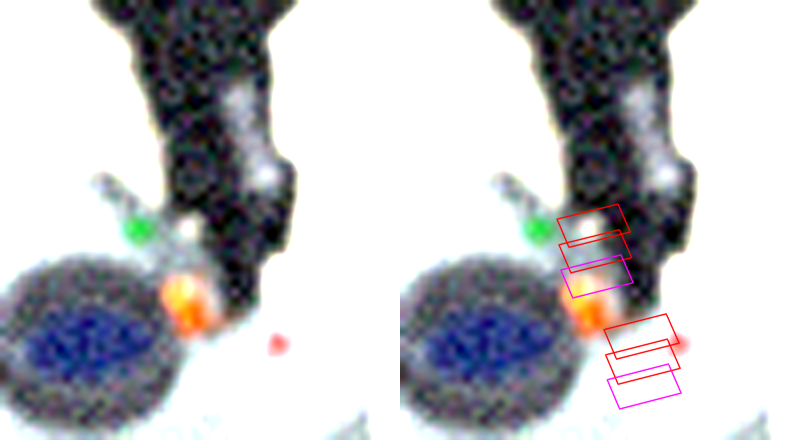

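Call:
move_arm([
  [[0,0,0],[0,0,0]],
  [[0,0,0],[0,0,0]],
  [[0,0,0],[0,0,0]],
  [[0,0,0],[0,0,0]],
  [[0,0,0],[0,0,0]],
], jaw=5)

```text
clock: 7.72
position: [0.468, -0.2028, 0.0889]
tool_rot: [-3.142, 0.0, -0.425]
force: [0.2, 0.7, 0.4]
grip_width: 0.0052
```

```bash
python3 - <<'E'
from ov import *
F={c:grab_frame(c) for c in("top","scene")}
s=observe();p=s["position"];print(p,s["force"],s["grip_width"])
A=[]
for c,roi in(("scene",(240,310,70,150)),("top",(385,455,215,295))):
    f=dict(F[c]); f["frame"]=np.clip(f["frame"].astype(float)*2.,0,255).astype(np.uint8)
    overlay(f,[],roi,5.5 if 0 else 5,"a.png"); A.append(cv2.imread("a.png"))
cv2.imwrite("pics/z4.png",np.hstack(A))
E
```

```text
[ 0.46801017 -0.20287454  0.08890359] [ 0.56211602 -0.06806785  0.65814202] 0.004532291768674736
```

View pics/z4.png

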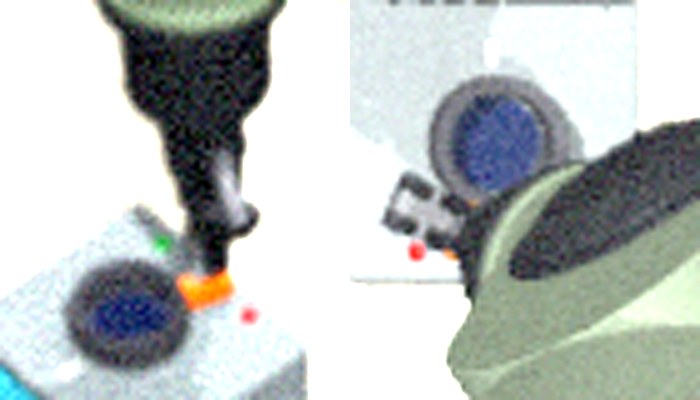

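Call:
move_arm([
  [[0,0,0],[0,0,0]],
  [[0,0,0],[0,0,0]],
  [[0,0,-1],[0,0,0]],
  [[0,0,-2],[0,0,0]],
  [[0,0,-3],[0,0,0]],
  [[0,0,-3],[0,0,0]],
], jaw=30)

```text
clock: 8.57
position: [0.4679, -0.2029, 0.0858]
tool_rot: [-3.142, 0.0, -0.425]
force: [0.3, 0.5, 0.0]
grip_width: 0.0298
```

Call:
move_arm([
  [[0,0,-1],[0,0,0]],
  [[0,0,-2],[0,0,0]],
  [[0,0,-2],[0,0,0]],
])

```text
clock: 8.95
position: [0.4679, -0.2028, 0.0838]
tool_rot: [-3.142, 0.0, -0.425]
force: [1.1, -0.4, -0.2]
grip_width: 0.0304
```

Call:
move_arm([
  [[0,0,-1],[0,0,0]],
  [[0,0,-2],[0,0,0]],
  [[0,0,-2],[0,0,0]],
])

```text
clock: 9.32
position: [0.4679, -0.2029, 0.0818]
tool_rot: [3.142, 0.0, -0.425]
force: [-0.0, -0.9, 0.2]
grip_width: 0.0299
```

Call:
move_arm([
  [[0,0,0],[0,0,0]],
  [[0,0,0],[0,0,0]],
  [[0,0,0],[0,0,0]],
  [[0,0,0],[0,0,0]],
  [[0,0,0],[0,0,0]],
], jaw=5)

```text
clock: 9.95
position: [0.468, -0.2029, 0.0819]
tool_rot: [-3.142, -0.0, -0.425]
force: [-0.1, 1.2, 0.0]
grip_width: 0.0051
```

```bash
python3 - <<'E'
from ov import *
F={c:grab_frame(c) for c in("top","scene")}
s=observe();p=s["position"];print(p,s["force"],s["grip_width"])
A=[]
for c,roi in(("scene",(240,310,70,150)),("top",(385,455,215,295))):
    f=dict(F[c]); f["frame"]=np.clip(f["frame"].astype(float)*2.,0,255).astype(np.uint8)
    overlay(f,[],roi,5.5 if 0 else 5,"a.png"); A.append(cv2.imread("a.png"))
cv2.imwrite("pics/z5.png",np.hstack(A))
E
```

```text
[ 0.46797268 -0.20290789  0.08189794] [-0.63307969 -0.11779316 -0.57989981] 0.004850850865873312
```

View pics/z5.png

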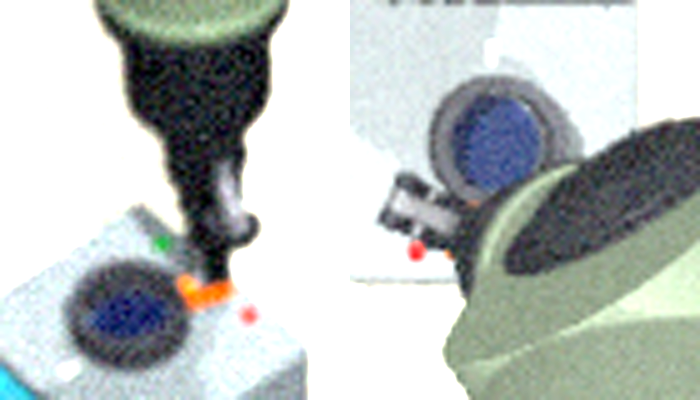

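The fingertips do sit higher than the text says. I'll measure the offset by lowering the closed tips gently onto the tab top, which is at 82 mm.

Call:
move_arm([
  [[0,0,-1.5],[0,0,0]],
  [[0,0,-3],[0,0,0]],
  [[0,0,-3],[0,0,0]],
])

```text
clock: 10.42
position: [0.4679, -0.2029, 0.0788]
tool_rot: [3.142, 0.0, -0.425]
force: [-0.6, 0.2, 0.0]
grip_width: 0.0052
```

Call:
move_arm([
  [[0,0,-1],[0,0,0]],
  [[0,0,-2],[0,0,0]],
  [[0,0,-2],[0,0,0]],
])

```text
clock: 10.8
position: [0.468, -0.2029, 0.0774]
tool_rot: [-3.141, -0.0, -0.426]
force: [-5.0, 3.3, 18.6]
grip_width: 0.0048
```

Call:
move_arm([
  [[0,0,-1],[0,0,0]],
  [[0,0,-2],[0,0,0]],
  [[0,0,-2],[0,0,0]],
])

```text
clock: 11.18
position: [0.4678, -0.2033, 0.0765]
tool_rot: [-3.14, -0.001, -0.426]
force: [-13.0, 6.5, 52.0]
grip_width: 0.0049
```

Call:
move_arm([
  [[0,0,5],[0,0,0]],
  [[0,0,12],[0,0,0]],
  [[0,0,12],[0,0,0]],
])

```text
clock: 11.55
position: [0.4682, -0.2029, 0.0872]
tool_rot: [-3.142, -0.001, -0.425]
force: [0.3, -0.4, -0.1]
grip_width: 0.005
```

```bash
python3 - <<'E'
from ov import *
F={c:grab_frame(c) for c in("top","scene")}
s=observe();p=s["position"];print(p,s["force"],s["grip_width"])
a=s["tool_rot"][2]; R=Rz(a)@np.diag([1,-1,-1])
segs=[]
for d,col in((-.003,(0,0,255)),):
    c=p+R@[0,0,d]
    for sg in(-1,1): segs.append(([c+R@[-.011,sg*.0025,0],c+R@[.011,sg*.0025,0],c+R@[.011,sg*.012,0],c+R@[-.011,sg*.012,0],c+R@[-.011,sg*.0025,0]],col))
A=[]
f=dict(F["scene"]); f["frame"]=np.clip(f["frame"].astype(float)*2.,0,255).astype(np.uint8)
for sg in([],segs+reader_segs(.511,-.223,-.007,.18)):
    overlay(f,sg,(255,305,90,145),8,"a.png"); A.append(cv2.imread("a.png"))
cv2.imwrite("pics/z6.png",np.hstack(A))
E
```

```text
[ 0.46799817 -0.2027545   0.08676287] [-0.44634596 -0.46899311  0.01216559] 0.005163828856245202
```

View pics/z6.png

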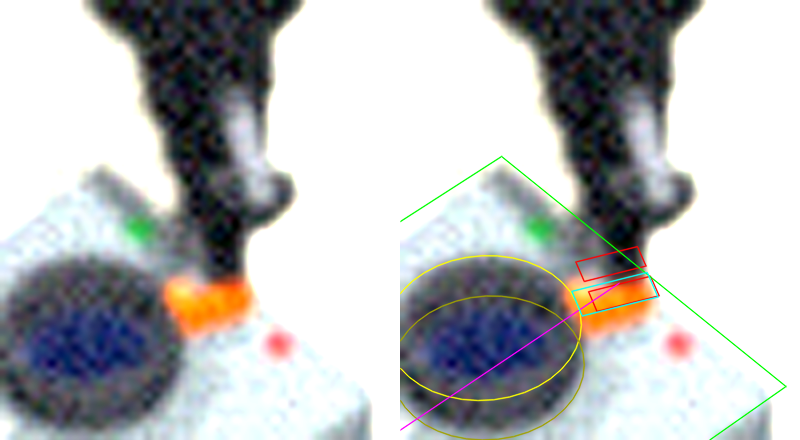

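Contact came at a reported TCP z of about 0.078, with the tab top at 0.082. So with the jaws shut the tips really stand about 4 mm behind the reported TCP, not 25 mm ahead. I'll go on with that measured offset.

Call:
move_arm([
  [[0,0,0],[0,0,0]],
  [[0,0,0],[0,0,0]],
  [[0,0,-6],[0,0,0]],
  [[0,0,-12],[0,0,0]],
  [[0,0,-16],[0,0,0]],
  [[0,0,-20],[0,0,0]],
  [[0,0,-20],[0,0,0]],
], jaw=36)

```text
clock: 12.52
position: [0.4678, -0.2029, 0.0666]
tool_rot: [3.142, 0.0, -0.425]
force: [0.4, 0.4, 1.0]
grip_width: 0.0359
```

Call:
move_arm([
  [[0,0,0],[0,0,0]],
  [[0,0,0],[0,0,0]],
  [[0,0,0],[0,0,0]],
  [[0,0,0],[0,0,0]],
  [[0,0,0],[0,0,0]],
], jaw=5, grip_force=25)

```text
clock: 13.15
position: [0.4681, -0.2026, 0.067]
tool_rot: [-3.141, 0.0, -0.425]
force: [-0.9, 4.5, 4.9]
grip_width: 0.0116
```

The jaws now hold the tab at 11.6 mm. I'll turn the collar along its arc by 1.018 rad.

Call:
move_arm([
  [[-1.8,-4.4,0],[0,0,0.1]],
  [[-3.2,-8.9,0],[0,0,0.2]],
  [[-4.1,-13.6,0],[0,0,0.3]],
  [[-4.5,-18.3,0],[0,0,0.4]],
  [[-4.4,-23.1,0],[0,0,0.5]],
  [[-3.9,-27.8,0],[0,0,0.6]],
  [[-2.9,-32.4,0],[0,0,0.7]],
  [[-1.4,-37.0,0],[0,0,0.8]],
  [[0.5,-41.3,0],[0,0,0.9]],
  [[2.8,-45.4,0],[0,0,1.0]],
  [[3.3,-46.2,0],[0,0,1.02]],
  [[3.3,-46.2,0],[0,0,1.02]],
])

```text
clock: 14.65
position: [0.4728, -0.2485, 0.0671]
tool_rot: [3.141, -0.002, 0.596]
force: [7.0, 5.3, 0.8]
grip_width: 0.011
```

```bash
python3 - <<'E'
from ov import *
s=observe();print(s["position"],s["tool_rot"],s["force"],s["moment"],s["grip_width"])
F=grab_frame("scene"); F["frame"]=np.clip(F["frame"].astype(float)*1.3,0,255).astype(np.uint8)
overlay(F,reader_segs(.511,-.223,-.007,1.2)[-1:],(215,315,80,180),6,"pics/turned.png")
E
```

```text
[ 0.47277544 -0.24851331  0.06705151] [ 3.14060781e+00 -1.98124993e-03  5.95874648e-01] [7.01731935 5.25673817 0.83640691] [ 1.2873568  -1.73815091  0.12833924] 0.010987822209524323
```

View pics/turned.png

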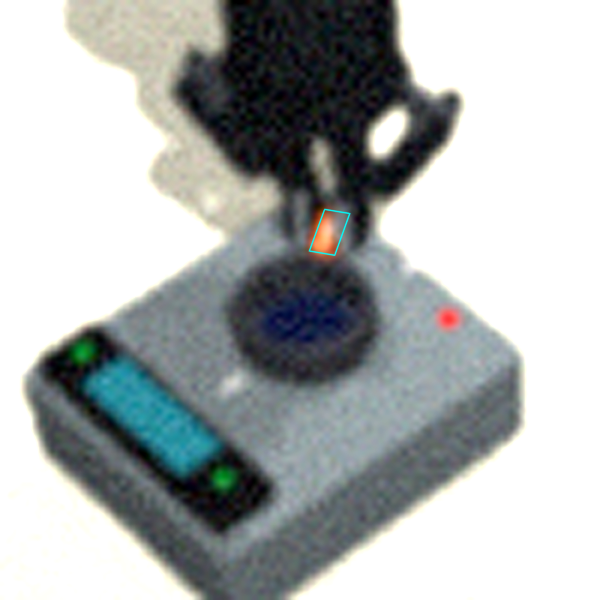

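Call:
move_arm([
  [[3.3,1,0],[0,0,0]],
  [[2,1,0],[0,0,0]],
  [[2,1,0],[0,0,0]],
  [[2,1,30],[0,0,0]],
  [[2,1,80],[0,0,0]],
  [[2,40,130],[0,0,0.18]],
  [[2,100,150],[0,0,0.36]],
  [[2,160,160],[0,0,0.54]],
  [[2,220,160],[0,0,0.72]],
  [[10,280,160],[0,0,0.9]],
  [[20,340,160],[0,0,1.08]],
  [[30,400,160],[0,0,1.26]],
], jaw=34)

```text
clock: 16.2
position: [0.5013, 0.1527, 0.2271]
tool_rot: [3.141, -0.0, 1.86]
force: [0.6, -0.4, -0.8]
grip_width: 0.0339
```

```bash
python3 - <<'E'
from ov import *
F={c:grab_frame(c) for c in("top","scene")}
s=observe();print(s["clock"],s["position"],s["tool_rot"],s["qpos"].round(2))
rs=reader_segs(.511,-.223,-.007,1.2)
A=[]
for c,roi in(("top",(385,445,215,285)),("scene",(235,305,95,165))):
    f=F[c]; f["frame"]=np.clip(f["frame"].astype(float)*1.3,0,255).astype(np.uint8)
    overlay(f,rs if c=="top" else rs,roi,6,"a.png"); A.append(cv2.imread("a.png")[:420])
    b=roi; h,s_,v=cv2.split(cv2.cvtColor(f["frame"],cv2.COLOR_RGB2HSV)); t=((h>4)&(h<20)&(s_>110)&(v>60))[b[2]:b[3],b[0]:b[1]]
    y,x=np.nonzero(t); P=at_z(f,(x.mean()+b[0],y.mean()+b[2]),.08); d=P[:2]-[.511,-.223]; print(c,len(x),P,np.hypot(*d),"q",np.arctan2(d[1],d[0])%(2*np.pi)-np.pi+.6+.007)
cv2.imwrite("pics/lock.png",np.hstack(A))
save(F["scene"],"pics/sc_after.png")
E
```

```text
16.3 [0.50116737 0.15724494 0.22652508] [ 3.14109772e+00 -2.03350346e-03  1.86723245e+00] [-0.54  0.37  0.16  1.87 -0.07  0.91 -0.05]
top 52 [ 0.47389056 -0.24714078  0.08      ] 0.04427061984699339 q 1.1837473111128796
scene 44 [ 0.47215599 -0.24862305  0.08      ] 0.04653383995776282 q 1.190122023780299
```

View pics/lock.png

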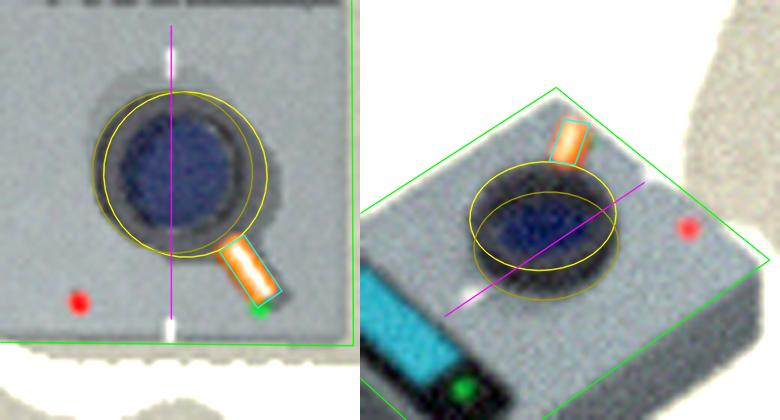

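View pics/sc_after.png

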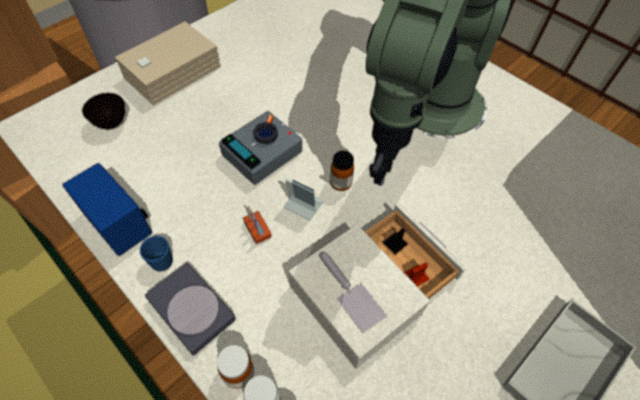

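The collar reads about 1.19 and the orange tab points at the green mark; nothing else has moved. Now I'll go over the rust tile.

Call:
move_arm([
  [[5,50,0],[0,0,0.18]],
  [[10,100,0],[0,0,0.36]],
  [[15,140,0],[0,0,0.54]],
  [[18,172,0],[0,0,0.72]],
  [[18,172,0],[0,0,0.9]],
  [[18,172,-20],[0,0,1.095]],
  [[18,172,-60],[0,0,1.095]],
  [[18,172,-100],[0,0,1.095]],
  [[18,172,-120],[0,0,1.095]],
  [[18,172,-120],[0,0,1.095]],
  [[18,172,-120],[0,0,1.095]],
  [[18,172,-120],[0,0,1.095]],
], jaw=42)

```text
clock: 17.8
position: [0.5198, 0.3232, 0.108]
tool_rot: [3.141, 0.001, 2.95]
force: [0.8, 0.3, -0.4]
grip_width: 0.0419
```

```bash
cat > gr.py <<'E'
from ov import *
def gsegs(s,off,w):
    p=s["position"]; a=s["tool_rot"][2]; R=Rz(a)@np.diag([1,-1,-1]); segs=[]
    c=p+R@[0,0,off]
    for sg in(-1,1): segs.append(([c+R@[-.011,sg*w,0],c+R@[.011,sg*w,0],c+R@[.011,sg*(w+.014),0],c+R@[-.011,sg*(w+.014),0],c+R@[-.011,sg*w,0]],(0,0,255)))
    segs.append(([c,c+R@[0,0,.06]],(255,0,255)))
    return segs
E
python3 - <<'E'
from gr import *
F={c:grab_frame(c) for c in("top","scene")}
s=observe();print(s["clock"],s["position"],s["tool_rot"],s["qpos"].round(2),s["force"])
A=[]
for c,roi in(("top",(150,240,200,290)),("scene",(370,460,200,290))):
    f=F[c]; f["frame"]=np.clip(f["frame"].astype(float)*1.3,0,255).astype(np.uint8)
    overlay(f,tile_segs(.5193,.3228,-.19)+gsegs(s,-.007,.021),roi,4.4 if 0 else 4,"a.png"); A.append(cv2.imread("a.png"))
cv2.imwrite("pics/over.png",np.hstack(A))
E
```

```text
17.9 [0.51960694 0.32310704 0.10770643] [3.14079608e+00 8.33679328e-04 2.94964600e+00] [-0.57  0.64 -0.11  1.73  0.1   0.77  0.64] [ 0.50696648  0.65410225 -0.28474476]
```

View pics/over.png

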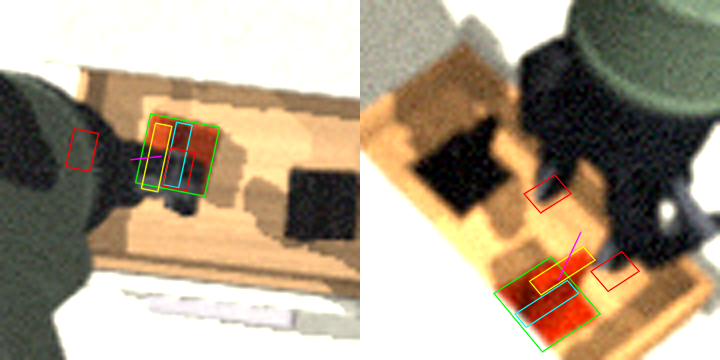

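Call:
move_arm([
  [[0,0,-15],[0,0,0]],
  [[0,0,-30],[0,0,0]],
  [[0,0,-34],[0,0,0]],
  [[0,0,-34],[0,0,0]],
])

```text
clock: 18.4
position: [0.5191, 0.3229, 0.0723]
tool_rot: [-3.141, -0.001, 2.95]
force: [0.4, 1.3, 0.4]
grip_width: 0.0418
```

```bash
python3 - <<'E'
from gr import *
F={c:grab_frame(c) for c in("top","scene")}
s=observe();print(s["clock"],s["position"],s["tool_rot"],s["force"])
A=[]
for c,roi in(("top",(165,225,215,275)),("scene",(385,445,230,290))):
    f=F[c]; f["frame"]=np.clip(f["frame"].astype(float)*2,0,255).astype(np.uint8)
    for g in([],tile_segs(.5193,.3228,-.19)[1:2]+gsegs(s,-.006,.021)):
        overlay(f,g,roi,6,"a.png"); A.append(cv2.resize(cv2.imread("a.png"),(300,300),interpolation=cv2.INTER_AREA))
cv2.imwrite("pics/over2.png",np.vstack([np.hstack(A[:2]),np.hstack(A[2:])]))
E
```

```text
18.5 [0.51942663 0.32303751 0.07305862] [3.14140853e+00 1.82555763e-04 2.94972590e+00] [ 0.29701227 -0.02083176  0.7098928 ]
```

View pics/over2.png

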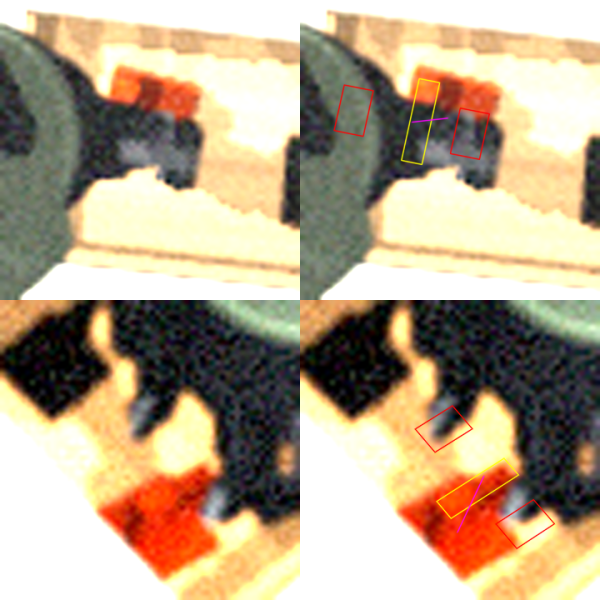

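The jaws straddle the fin. I'll go down and close.

Call:
move_arm([
  [[0,0,-15],[0,0,0]],
  [[0,0,-30],[0,0,0]],
  [[0,0,-38],[0,0,0]],
  [[0,0,-38],[0,0,0]],
  [[0,0,-38],[0,0,0]],
])

```text
clock: 19.12
position: [0.5194, 0.3231, 0.0351]
tool_rot: [3.141, 0.0, 2.95]
force: [-0.3, 0.4, -0.4]
grip_width: 0.0418
```

Call:
move_arm([
  [[0,0,0],[0,0,0]],
  [[0,0,0],[0,0,0]],
  [[0,0,0],[0,0,0]],
  [[0,0,0],[0,0,0]],
  [[0,0,0],[0,0,0]],
  [[0,0,0],[0,0,0]],
], jaw=2, grip_force=40)

```text
clock: 19.88
position: [0.5194, 0.3231, 0.0353]
tool_rot: [3.141, 0.0, 2.95]
force: [-1.5, -0.2, 5.0]
grip_width: 0.0091
```

Call:
move_arm([
  [[0,0,10],[0,0,0]],
  [[0,0,30],[0,0,0]],
  [[0,0,60],[0,0,0]],
  [[0,0,95],[0,0,0]],
  [[0,0,130],[0,0,0]],
  [[0,0,160],[0,0,0]],
  [[0,0,170],[0,0,0]],
  [[0,0,170],[0,0,0]],
  [[0,0,170],[0,0,0]],
])

```text
clock: 21.0
position: [0.5189, 0.3226, 0.204]
tool_rot: [-3.14, -0.001, 2.95]
force: [-0.5, 0.3, -0.9]
grip_width: 0.0092
```

```bash
python3 - <<'E'
from gr import *
F={c:grab_frame(c) for c in("top","scene")}
s=observe();print(s["clock"],s["position"],s["tool_rot"],s["force"],s["grip_width"])
p=s["position"]
A=[]
for c in("top","scene"):
    f=F[c]; f["frame"]=np.clip(f["frame"].astype(float)*1.5,0,255).astype(np.uint8)
    q=proj(f,p).astype(int); roi=(q[0]-35,q[0]+35,q[1]-35,q[1]+35)
    overlay(f,[(a,b) for a,b in tile_segs(p[0],p[1],p[2]*0+s["tool_rot"][2],p[2]-.021)],roi,5.6 if 0 else 5,"a.png"); A.append(cv2.imread("a.png"))
cv2.imwrite("pics/lift.png",np.hstack(A))
save(F["scene"],"pics/lift_s.png")
E
```

```text
21.1 [0.51890521 0.32268568 0.20389537] [-3.14043877e+00 -1.11634901e-03  2.94978288e+00] [ 0.15449972  0.29572711 -1.41357289] 0.009152362377651288
```

View pics/lift.png

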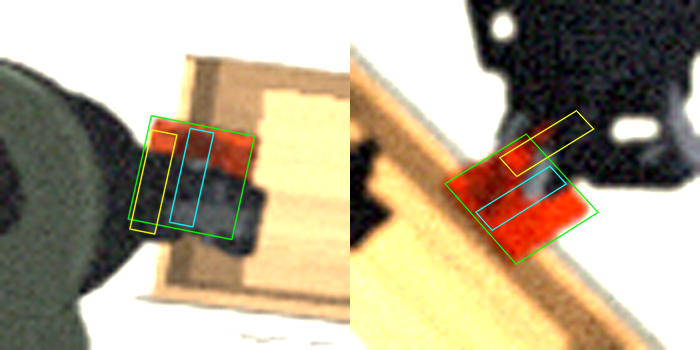

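View pics/lift_s.png

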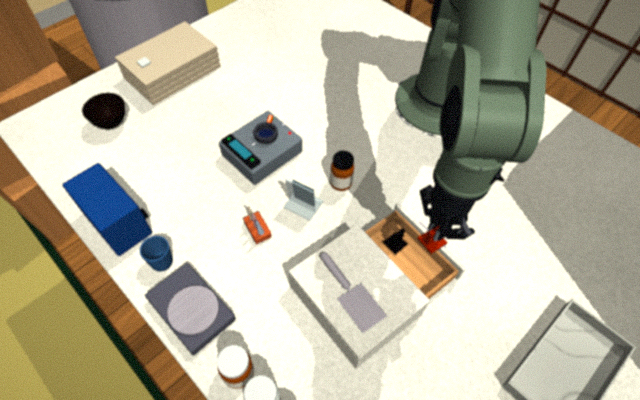

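The tile is held upright: its foot fits the wireframe in both views, with the underside 21 mm below the reported TCP. I'll carry it over the shelf at underside z of about 0.18.

Call:
move_arm([
  [[-1,-25,0],[0,0,0.01]],
  [[-2,-65,0],[0,0,0.03]],
  [[-3,-110,0],[0,0,0.05]],
  [[-3,-160,0],[0,0,0.07]],
  [[-4,-215,0],[0,0,0.09]],
  [[-5,-270,0],[0,0,0.1]],
  [[-6,-325,0],[0,0,0.12]],
  [[-6,-380,0],[0,0,0.14]],
  [[-7,-430,0],[0,0,0.16]],
  [[-8,-475,0],[0,0,0.17]],
  [[-8,-515,0],[0,0,0.18]],
  [[-8,-535,0],[0,0,0.185]],
])

```text
clock: 22.6
position: [0.5106, -0.2144, 0.2042]
tool_rot: [-3.141, -0.001, 3.133]
force: [0.5, 0.7, -0.9]
grip_width: 0.0094
```

Call:
move_arm([
  [[0,-7,0],[0,0,0]],
  [[0,-11,0],[0,0,0]],
  [[0,-11,-15],[0,0,0]],
  [[0,-11,-35],[0,0,0]],
  [[0,-11,-50],[0,0,0]],
  [[0,-11,-55],[0,0,0]],
  [[0,-11,-55],[0,0,0]],
  [[0,-11,-55],[0,0,0]],
])

```text
clock: 23.6
position: [0.5116, -0.2231, 0.1504]
tool_rot: [-3.141, 0.001, 3.135]
force: [-0.6, 0.0, 0.4]
grip_width: 0.0091
```

```bash
cat > chk.py <<'E'
from gr import *
import sys
F={c:grab_frame(c) for c in("top","scene")}
s=observe();print(s["clock"],s["position"],s["tool_rot"],s["force"],s["grip_width"])
p=s["position"]; A=[]
save(F["scene"],f"pics/{sys.argv[1]}_s.png");save(F["top"],f"pics/{sys.argv[1]}_t.png")
for c in("top","scene"):
    f=F[c]; f["frame"]=np.clip(f["frame"].astype(float)*1.5,0,255).astype(np.uint8)
    q=proj(f,[.511,-.223,.1]).astype(int); roi=(q[0]-40,q[0]+40,q[1]-40,q[1]+40)
    overlay(f,tile_segs(p[0],p[1],s["tool_rot"][2],p[2]-.0213)+[x for x in reader_segs(.511,-.223,-.007,1.2)][:3],roi,5,"a.png"); A.append(cv2.imread("a.png"))
    im=F[c]["frame"].astype(int); r,g,b=im[...,0],im[...,1],im[...,2]
    m=((r>2.2*g)&(r>40)); z=np.zeros_like(m); z[roi[2]:roi[3],roi[0]:roi[1]]=1; F[c]["m"]=m&z; print(c,F[c]["m"].sum())
cv2.imwrite(f"pics/{sys.argv[1]}.png",np.hstack(A))
E
python3 chk.py hov1
```

```text
23.7 [ 0.5115704  -0.22315325  0.15040777] [-3.14128271e+00  8.71581449e-04  3.13471035e+00] [-0.66296423 -0.14465121 -0.17155367] 0.009500122342076887
top 92
scene 225
```

View pics/hov1.png

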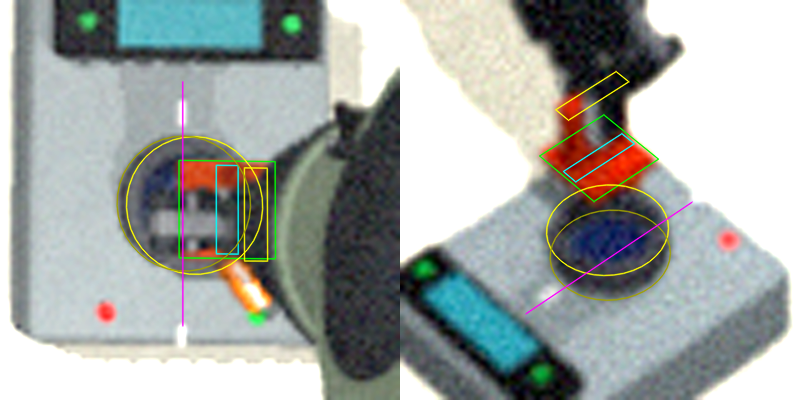

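View pics/hov1_s.png

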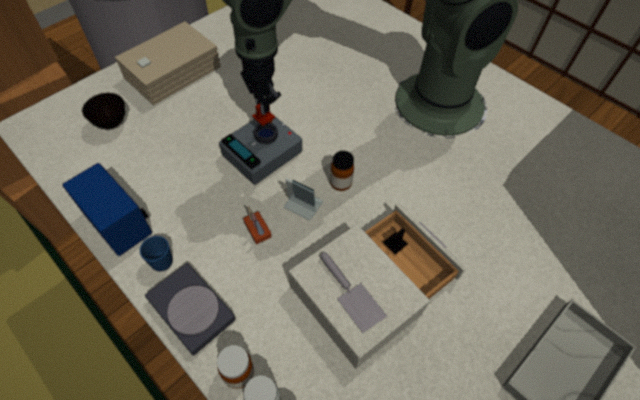

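The tile foot matches the prediction to about 2 mm in both views. I'll lower it to 1 cm above the collar.

Call:
move_arm([
  [[0,0,-8],[0,0,0]],
  [[0,0,-16],[0,0,0]],
  [[0,0,-23],[0,0,0]],
  [[0,0,-29],[0,0,0]],
  [[0,0,-33],[0,0,0]],
  [[0,0,-36],[0,0,0]],
  [[0,0,-36],[0,0,0]],
  [[0,0,-36],[0,0,0]],
  [[0,0,-36],[0,0,0]],
])

```text
clock: 24.82
position: [0.5114, -0.2231, 0.1141]
tool_rot: [-3.141, 0.0, 3.135]
force: [0.3, -0.3, -0.9]
grip_width: 0.0091
```

```bash
python3 chk.py hov2; python3 - <<'E'
from gr import *
f=grab_frame("scene");s=observe();p=s["position"]
f["frame"]=np.clip(f["frame"].astype(float)*1.7,0,255).astype(np.uint8)
A=[]
for g in([],tile_segs(p[0],p[1],s["tool_rot"][2],p[2]-.0213)+reader_segs(.511,-.223,-.007,1.2)[:2]):
    overlay(f,g,(240,290,95,155),8,"a.png");A.append(cv2.imread("a.png"))
cv2.imwrite("pics/hov2z.png",np.hstack(A))
E
```

```text
24.925 [ 0.51134181 -0.22310374  0.11403151] [-3.14145590e+00  2.22977863e-04  3.13474149e+00] [-0.28088188 -0.21714182 -0.02688921] 0.008787019550822093
top 84
scene 245
```

View pics/hov2.png

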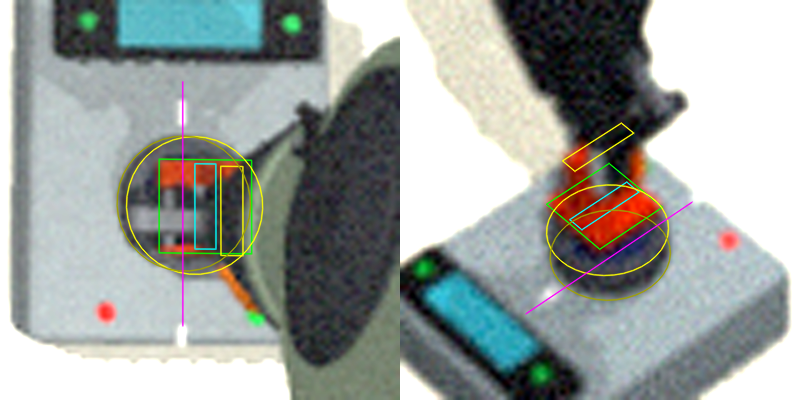

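View pics/hov2z.png

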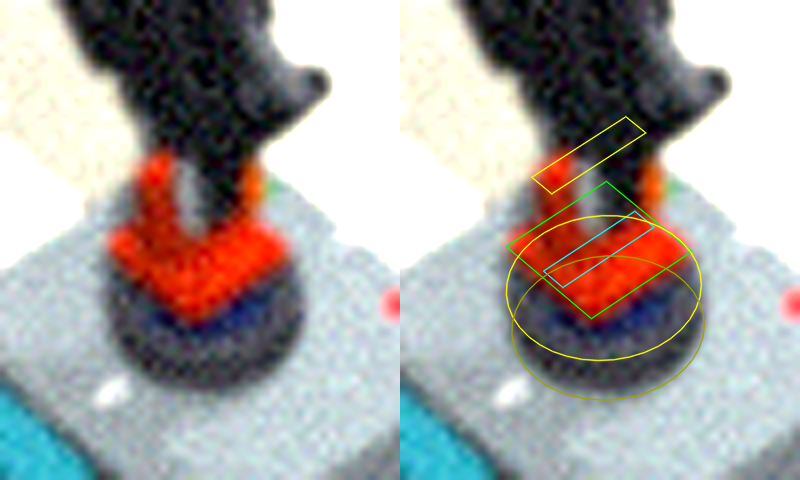

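```bash
python3 - <<'E'
import cv2,numpy as np
for c in"ts":
    a=cv2.imread(f"pics/{'top0' if c=='t' else 'scene0'}.png").astype(int);b=cv2.imread(f"pics/hov2_{c}.png").astype(int)
    print(c,{n:int((np.abs(a-b)[r[0]:r[1],r[2]:r[3]].max(2)>60).sum()) for n,r in (dict(cone=(150,185,315,360),stand=(185,240,305,350),jar=(255,290,305,340),spat=(145,185,170,265),black=(238,262,215,245)) if c=='t' else dict(cone=(205,245,240,275),stand=(175,220,275,325),jar=(148,192,325,360),spat=(250,330,315,390),black=(225,255,380,410))).items()})
E
```

```text
t {'cone': 0, 'stand': 0, 'jar': 0, 'spat': 0, 'black': 0}
s {'cone': 0, 'stand': 0, 'jar': 0, 'spat': 0, 'black': 0}
```

View pics/hov2_t.png

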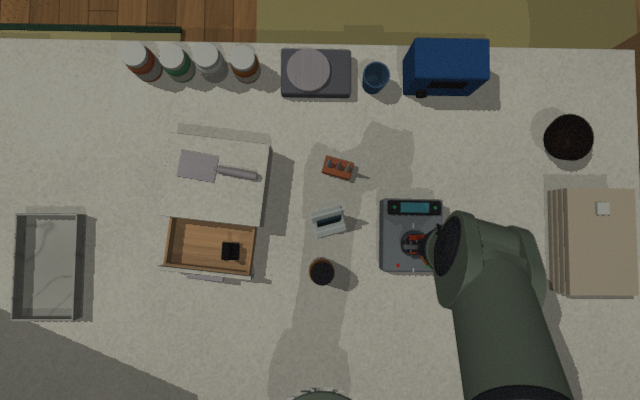

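Nothing else has moved: the cones, stand, jar, spatula and black tile look the same as at the start. The tile is held over the window at about (413,243), so I'll hand the job in.

```bash
python3 -c "
from workcell import *
s=observe();print(s['position'],abs(s['qd']).max(),s['grip_width']);print(job_done())"
```

```text
[ 0.51133118 -0.22306403  0.11399764] 0.000637923775899374 0.009457500415772903
the job is handed in; nothing more can be done
None
```

I turned the collar to the green locked mark, then lifted the rust-red tile out of the drawer by its fin. I carried it over the shelf with its underside at about 0.18 m and handed in at about 25 s while still holding it over the window.

**Collar:** the orange tab reads about 1.18 rad in the top picture and 1.19 in the scene picture, against a target of 1.20.

**Tile:** it is centred on the window to within about 1–2 mm, and its fin is in line with the guide lines. The underside is about 1.1 cm above the collar; the scene picture suggests it could be 1–2 mm higher. The arm was still, and the wrist force showed no contact on the last move.

**Other objects:** before-and-after pictures of the cones, stand, jar, spatula and black tile show no change.

**Checks that disagreed:**
- **Fingertip position:** the tips turned out to be about 4 mm behind the reported TCP, not 25 mm ahead as stated. Because of this the first three pinches of the tab closed on nothing.
- **Contact with the reader:** I found the offset by lowering the closed fingertips onto the tab top, which reached 52 N on the wrist at its peak. It was the fingertips on the tab, not the gripper body or the tile. I used the measured offset from then on.

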